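# Set the washing-up to dry in front of the fan

## Task

The fan is blowing on high: switch it off with its red key first. Then stand all the washed tumblers, mouth down as they are, on the open floor of the white draining rack, and clip the green board to the steel rail beside it with both orange pegs, one towards each end and pushed well down over board and rail, so that it cannot blow over. When all that is in place, switch the fan on at its lowest speed (the key with one bar); do not push the other things on the counter about.

Things in the scene. Friction and masses are not known exactly. Their poses are not given: they have to be found in the camera images.
- rack: white draining rack, fixed, 300 (x) x 340 (y) mm; origin: centre of underside, z up. Floor 10 mm above the origin, rim 22 mm high. Open floor for tumblers: x -145..145, y -165..128 mm. Along its +y side the board's slot (y 134..144, walls 51 mm high); over the slot's inner wall a flat upright steel rail, 272 mm long in x, y 128..134, z 115..155 mm, between posts at x +-139 mm
- board: thin green chopping board, loose, 210 (x) x 8 (y) x 152 mm (z), 0.24 kg, standing upright in the rack's slot on the rail's +y side, about 1 mm off it. Origin: middle of its lower edge. Its top edge is 162 mm above the rack's underside, 7 mm above the rail. Rail and board together are 15 to 16 mm thick, their middle at y 135.5 mm in the rack's frame
- clip0: orange sprung peg, 40 mm wide, 0.08 kg, sitting jaws down on the cutlery holder's rim. Origin: hinge pin; x along the hinge, z up. Squeeze the handles together along y from above and the jaws open; let go and they shut. Handles reach 53 mm above the hinge, 56 mm over their outsides when parked, 28 mm squeezed. Round jaw pads 42 mm below the hinge. The pin (radius 5.5 mm) rests on the clipped edge
- clip1: orange sprung peg, 40 mm wide, 0.08 kg, sitting jaws down on the cutlery holder's rim. Origin: hinge pin; x along the hinge, z up. Squeeze the handles together along y from above and the jaws open; let go and they shut. Handles reach 53 mm above the hinge, 56 mm over their outsides when parked, 28 mm squeezed. Round jaw pads 42 mm below the hinge. The pin (radius 5.5 mm) rests on the clipped edge
- clip0_jaw (a joint): opening of this peg, rad: 0 as parked on the 6 mm rim, -0.07 quite shut, about 0.2 on a thickness of 15 mm, 0.62 fully open (31 mm between the pads). The handles need 5 N to start and 10 N when fully open; a 40 N grip against that stop does no harm. clip0 is one lever: it leans by half the opening from the peg's middle line
- clip1_jaw (a joint): opening of this peg, rad: 0 as parked on the 6 mm rim, -0.07 quite shut, about 0.2 on a thickness of 15 mm, 0.62 fully open (31 mm between the pads). The handles need 5 N to start and 10 N when fully open; a 40 N grip against that stop does no harm. clip1 is one lever: it leans by half the opening from the peg's middle line
- caddy: fixed square bamboo cutlery holder, 100 (x) x 130 (y) x 105 mm, walls 6 mm, a few utensils (up to 170 mm high) in its +x half. Origin: centre of its underside. The pegs sit side by side on its -x wall (centre of the wall at x -47 mm)
- cup0: washed blue plastic tumbler standing mouth down, 80 mm high, 75 mm across at the mouth (below), tapering to 58 mm across at the top, about 0.09 kg. Origin: centre of the mouth, on the ground; z up. It may be absent
- cup1: washed yellow plastic tumbler standing mouth down, 80 mm high, 75 mm across at the mouth (below), tapering to 58 mm across at the top, about 0.09 kg. Origin: centre of the mouth, on the ground; z up. It may be absent
- cup2: washed red plastic tumbler standing mouth down, 80 mm high, 75 mm across at the mouth (below), tapering to 58 mm across at the top, about 0.09 kg. Origin: centre of the mouth, on the ground; z up. It may be absent
- cup3: washed white plastic tumbler standing mouth down, 80 mm high, 75 mm across at the mouth (below), tapering to 58 mm across at the top, about 0.09 kg. Origin: centre of the mouth, on the ground; z up. It may be absent
- key0 (a joint): travel of the fan's off key (red), m: 0 up, about 0.0088 latched down, 0.012 pressed to its stop. Push it straight down past 0.0105 and let go: it stays down and whichever key was down pops up. The push takes about 3 N, then comes a hard stop
- key1 (a joint): travel of the fan's low speed key (grey, one white bar), m: 0 up, about 0.0088 latched down, 0.012 pressed to its stop. Push it straight down past 0.0105 and let go: it stays down and whichever key was down pops up. The push takes about 3 N, then comes a hard stop
- key2 (a joint): travel of the fan's medium speed key (grey, two white bars), m: 0 up, about 0.0088 latched down, 0.012 pressed to its stop. Push it straight down past 0.0105 and let go: it stays down and whichever key was down pops up. The push takes about 3 N, then comes a hard stop
- key3 (a joint): travel of the fan's high speed key (grey, three white bars); it is down at the start, m: 0 up, about 0.0088 latched down, 0.012 pressed to its stop. Push it straight down past 0.0105 and let go: it stays down and whichever key was down pops up. The push takes about 3 N, then comes a hard stop
- fan: white desk fan, fixed; origin: centre below its base; its front is its -x side. Its four keys, tops 46 (x) x 28 mm (y), stand in a row at x -155 mm, y -51 (off), -17 (low), 17 (medium), 51 mm (high); key tops 69 mm above the counter when up, housing 45 mm high; the fan's round cage, 244 mm across, centre 300 mm high, starts at x -62 mm
- soap: bystander: amber soap dispenser with a white pump, 180 mm high. Leave alone
- lighter: bystander: orange lighter, 82 mm long. Leave alone
- brush: bystander: wooden dish brush, 200 mm long. Leave alone
- mug: bystander: blue mug, 85 mm high. Leave alone
- bowl: bystander: white bowl, 120 mm across. Leave alone
- sauce: bystander: green bottle, 170 mm high. Leave alone
- spice: bystander: small jar, 90 mm high. Leave alone

How it is judged:
On the way, in this order (a step that is already met when the one before it is completed fails the run):
1. the fan is switched off: the red key is latched down and the high key has popped up (value of joint key0 above 0.007 m and value of joint each of key1, key2, key3 below 0.003 m), for 0.2 s.
2. with the fan still off, every tumbler that is there stands mouth down on the rack's floor and both pegs, let go, hold board and rail together, one towards each end (x of cup0 in the frame of rack between -0.112 and 0.112 m and y of cup0 in the frame of rack between -0.132 and 0.095 m and z of cup0 in the frame of rack between 0.005 and 0.015 m and angle between each of cup0, cup1, cup2, cup3, board's own z axis and vertical below 0.12 rad and x of cup1 in the frame of rack between -0.112 and 0.112 m and y of cup1 in the frame of rack between -0.132 and 0.095 m and z of cup1 in the frame of rack between 0.005 and 0.015 m and x of cup2 in the frame of rack between -0.112 and 0.112 m and y of cup2 in the frame of rack between -0.132 and 0.095 m and z of cup2 in the frame of rack between 0.005 and 0.015 m and x of cup3 in the frame of rack between -0.112 and 0.112 m and y of cup3 in the frame of rack between -0.132 and 0.095 m and z of cup3 in the frame of rack between 0.005 and 0.015 m and z of clip0 in the frame of rack between 0.155 and 0.187 m and x of clip0 in the frame of rack between -0.115 and 0.115 m and contact force between each of clip0, clip1 and board above 1 N and contact force between each of clip0, clip1 and rack above 1 N and z of clip1 in the frame of rack between 0.155 and 0.187 m and x of clip1 in the frame of rack between -0.115 and 0.115 m and ((x of clip0 in the frame of rack above 0.02 m and x of clip1 in the frame of rack below -0.02 m) or (x of clip1 in the frame of rack above 0.02 m and x of clip0 in the frame of rack below -0.02 m)) and z of board in the frame of rack below 0.02 m and value of joint key0 above 0.007 m), for 0.2 s.
3. the fan runs at its lowest speed: the key with one bar is latched down and the others are up (value of joint each of key0, key2, key3 below 0.003 m and value of joint key1 above 0.007 m), for 0.2 s.
At the end, for the whole second after the job is handed in: all tumblers present stand mouth down (within 7 degrees), at rest, on the rack's open floor; board upright in its slot; both pegs' jaws press on board and rail, hinge within 25 mm of the board's top edge, one 20 to 115 mm either side of the rail's middle; low key over 7 mm down, others under 3 mm (all of step 3 and x of cup0 in the frame of rack between -0.112 and 0.112 m and y of cup0 in the frame of rack between -0.132 and 0.095 m and z of cup0 in the frame of rack between 0.005 and 0.015 m and angle between each of cup0, cup1, cup2, cup3, board's own z axis and vertical below 0.12 rad and x of cup1 in the frame of rack between -0.112 and 0.112 m and y of cup1 in the frame of rack between -0.132 and 0.095 m and z of cup1 in the frame of rack between 0.005 and 0.015 m and x of cup2 in the frame of rack between -0.112 and 0.112 m and y of cup2 in the frame of rack between -0.132 and 0.095 m and z of cup2 in the frame of rack between 0.005 and 0.015 m and x of cup3 in the frame of rack between -0.112 and 0.112 m and y of cup3 in the frame of rack between -0.132 and 0.095 m and z of cup3 in the frame of rack between 0.005 and 0.015 m and z of clip0 in the frame of rack between 0.155 and 0.187 m and x of clip0 in the frame of rack between -0.115 and 0.115 m and contact force between each of clip0, clip1 and board above 1 N and contact force between each of clip0, clip1 and rack above 1 N and z of clip1 in the frame of rack between 0.155 and 0.187 m and x of clip1 in the frame of rack between -0.115 and 0.115 m and ((x of clip0 in the frame of rack above 0.02 m and x of clip1 in the frame of rack below -0.02 m) or (x of clip1 in the frame of rack above 0.02 m and x of clip0 in the frame of rack below -0.02 m)) and z of board in the frame of rack below 0.02 m and linear speed of each of cup0, cup1, cup2, cup3, clip0, clip1 below 0.02 m/s); the robot touches nothing.
It fails at once if a bystander is pushed more than 40 mm (distance of any of soap, lighter, brush, mug, bowl, sauce, spice from where it was at the start of the episode above 0.04 m).
Of cup0, cup1, cup2, cup3 only 2 to 4 are there at a start; the rules pass over those that are not, and their reading is None.
At some moment in a run one of cup0, cup1, cup2, cup3 may be knocked a few centimetres aside while the robot is not near it.
It also fails if it takes over 210 s, if anything falls off the work surface, if the arm or the gripper's body presses on something with over 40 N, if the wrist force passes 120 N, or if a joint passes its speed limit or range.

## Robot

A 6-joint arm with a two-finger parallel gripper is mounted at the origin on the work surface. World frame = base frame: x ahead of the robot, y to its left, z up, the work surface at z = 0. Lengths are in m, angles in rad, forces in N, time in s.
With the tool pointing down it reaches from about 0.375 to 0.975 m from the base axis. Payload 3.8 kg.
Tool frame: the origin (TCP) lies midway between the tips of the shut fingers; the grasp point (between the pads) lies ctrl.hold_point_z behind it (ctrl.hold_point_z is the distance from the TCP to the grasp point, in m); z points along the fingers, y is the line along which they close (so a half turn about z gives the same grasp; the last joint's range is limited). The gripper opens to 85 mm and grips with 20 to 120 N. Pads are 22 mm wide; open, the fingers measure 114 mm over their backs; the gripper's body (76 mm by 85 mm) begins 54 mm behind the grasp point. The pads swing forward as they close: fully open they stand 13 mm farther back than shut.
Start: joints at [1.262, 0.264, 1.604, -0, 1.274, -0.037], TCP at [0.181, 0.65, 0.231] pointing down, gripper open.
Joint ranges: [-2.63, 2.63], [-0.94, 2.18], [0.31, 2.57], [-1.31, 4.45], [0, 2.66], [-2.55, 2.55]. Speed limits (rad/s): [2.57, 2.57, 3.14, 3.14, 3.14, 3.14].

## Interface

Orientations are given as a rotation vector (axis times angle).
In Python, from station import ctrl, readout, snapshot, close_job gives the robot as it stands (ctrl), with the cameras as plain functions, the job as plain functions and the readings (readout).
- The arm moves only by the tool shift_gripper, called after "Request:" as a command line: name --argument value ..., lists and objects as JSON in quotes. Schema: {"type":"object","properties":{"steps":{"type":"object","properties":{"x":{"type":"array","items":{"type":"number"},"minItems":1,"maxItems":10},"y":{"type":"array","items":{"type":"number"},"minItems":1,"maxItems":10},"z":{"type":"array","items":{"type":"number"},"minItems":1,"maxItems":10},"drx":{"type":"array","items":{"type":"number"},"minItems":1,"maxItems":10},"dry":{"type":"array","items":{"type":"number"},"minItems":1,"maxItems":10},"drz":{"type":"array","items":{"type":"number"},"minItems":1,"maxItems":10},"aperture":{"type":"array","items":{"type":"number"},"minItems":1,"maxItems":10}},"additionalProperties":false,"required":["x","y","z","drx","dry","drz","aperture"]},"grip_n":{"type":"number"},"only":{"type":"string"},"quiet":{"type":"boolean"},"lines":{"type":"string"}},"required":["steps"],"additionalProperties":false}. steps is an object with one list for each field, all of the same length, 1 to 10, a row being the entries at one place: x, y, z (the shift in m), drx, dry, drz (a rotation vector in rad), aperture (the finger opening in m); each row shifts and turns the commanded pose from where the row before left it, along the tool's axes as they then stand; what a row does not reach is not made up. A row lasts 1/8 s, in which the tool goes at most 0.0625 m and 0.188 rad, less where a joint would pass 70% of its speed; a pose out of reach is approached as far as the arm can. The fingers move at their own pace and stop on an object; grip_n is the grip in N (left out, the last holds). Time passes only in rows, so rows that do not move let the fingers close. The tool returns the time, the measured TCP pose, the force, the opening and the grip force at its end. only (a regular expression) keeps the lines of the reply that match it, lines (a string "A,B") keeps lines A to B, and quiet returns only ok. Input that does not fit is refused with a message, and nothing moves.
- readout.state(): the state, without advancing time (a new reading comes with each control period).
- snapshot(name): name is "scene" or "top" or "wrist"; returns a dict with "frame" (400x640x3 uint8, blue, green, red), "K" (3x3 intrinsics, pixels), "camera_from_world" (4x4, takes a point from world to camera coordinates). Camera axes: x right, y down, z forward; pixel columns grow to the right and rows downward; lengths in m; the calibration is good to about 2 mm. A picture is of the moment at which its call begins. There is no depth.
- close_job(): hands the job in; it is judged then, once.
The state is a dict: "time_s": time; "q": joint angles; "joint_velocities": joint speeds; "tau": joint torques, N m; "tcp_pos": TCP position; "ee_rot": TCP orientation; "contact_force": force on the tool from outside, world axes, zero at the start; "wrist_torque": the same for the moment, N m; "grip_width": finger opening in m; "gripper_force": force on a finger pad.
Only numpy, scipy, OpenCV 4.12 (cv2) and the standard library are available. Lean on these libraries where they do the work, as an engineer would, in place of code of your own. Each camera call takes 0.05 s, during which the arm holds its last target. There are 200 camera calls.

## Working session

There is one attempt and no reset: what is moved stays moved. The work goes in short steps, Python scripts to look and compute and a tool call to move; the robot and the scene stay as the last step left them, time stands still between calls to the robot, and variables do not carry over. Pictures are saved under pics/ and viewed, at most 14 in all, crops included, and the job is handed in when it is done.

```bash
ls; mkdir -p pics; cat > h.py <<'E'
from station import ctrl, readout, snapshot, close_job
import numpy as np, cv2, json
from scipy.spatial.transform import Rotation as R
def snap(n,f):
    s=snapshot(n); cv2.imwrite('pics/'+f+'.png',s['frame'])
    np.savez('pics/'+f+'.npz',K=s['K'],T=s['camera_from_world']); return s
def load(f):
    d=np.load('pics/'+f+'.npz'); return d['K'],d['T']
def ray(f,u,v):
    K,T=load(f); d=T[:3,:3].T@np.linalg.inv(K)@[u,v,1]; return -T[:3,:3].T@T[:3,3],d
def atz(f,u,v,z):
    o,d=ray(f,u,v); return o+d*(z-o[2])/d[2]
def tri(*obs):
    A=np.zeros((3,3));b=np.zeros(3)
    for f,u,v in obs:
        o,d=ray(f,u,v); d/=np.linalg.norm(d); P=np.eye(3)-np.outer(d,d); A+=P;b+=P@o
    p=np.linalg.solve(A,b)
    res=[np.linalg.norm(np.cross(p-ray(f,u,v)[0],ray(f,u,v)[1]/np.linalg.norm(ray(f,u,v)[1]))) for f,u,v in obs]
    return p.round(4),np.round(res,4)
def proj(f,p):
    K,T=load(f); c=K@(T[:3,:3]@np.array(p)+T[:3,3]); return (c[:2]/c[2]).round(1)
def to(p,yaw=None):
    "tool-axes shift to bring TCP to p, and the turn about z that puts tool y on world direction yaw"
    s=readout.state(); r=R.from_rotvec(s['ee_rot']); M=r.as_matrix()
    print('tcp',np.round(s['tcp_pos'],4),'shift',(M.T@(np.array(p)-s['tcp_pos'])).round(4))
    if yaw is not None:
        y=M.T@[np.cos(yaw),np.sin(yaw),0]; a=np.arctan2(-y[0],y[1]); a=(a+np.pi/2)%np.pi-np.pi/2; print('rz',round(a,4),'q6',round(s['q'][5],3))
E
python3 - <<'E'
from h import *
s=readout.state(); print({k:np.round(v,3) for k,v in s.items()}, ctrl.hold_point_z)
print(R.from_rotvec(s['ee_rot']).as_matrix().round(3))
a=snap('scene','s0')['frame'];b=snap('top','t0')['frame'];snap('wrist','w0')
for n in('s0','t0'):
    K,T=load(n);print(n,K[0],(-T[:3,:3].T@T[:3,3]).round(3),T[:3,:3].round(2).tolist())
E
```

```text
pics
station.py
{'time_s': np.float64(0.0), 'q': array([ 1.262,  0.265,  1.605, -0.   ,  1.274, -0.037]), 'joint_velocities': array([ 0.001, -0.   ,  0.   ,  0.   ,  0.002, -0.001]), 'tau': array([-2.0000e-03, -5.1511e+01, -3.6731e+01, -0.0000e+00,  1.3000e-02,
        0.0000e+00]), 'tcp_pos': array([0.181, 0.65 , 0.23 ]), 'ee_rot': array([-4.260e-01, -3.112e+00,  3.000e-03]), 'contact_force': array([ 1.765, -0.12 , -0.084]), 'wrist_torque': array([-0.007, -0.036,  0.032]), 'gripper_force': np.float64(0.0), 'grip_width': np.float64(0.085)} 0.0187
[[-0.963  0.268 -0.001]
 [ 0.268  0.963 -0.002]
 [ 0.    -0.002 -1.   ]]
s0 [504.74603041   0.         313.55432291] [ 1.425 -0.6    1.312] [[0.51, 0.86, -0.0], [0.63, -0.38, -0.68], [-0.59, 0.35, -0.73]]
t0 [375.45511943   0.         318.77398791] [ 0.271 -0.034  1.256] [[0.03, -1.0, -0.01], [-0.98, -0.02, -0.18], [0.18, 0.01, -0.98]]
```

View pics/s0.png

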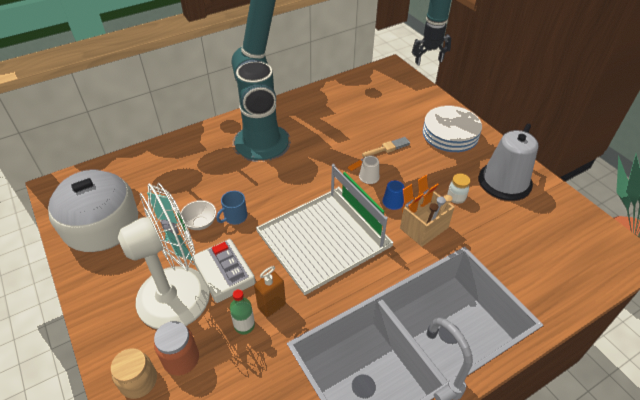

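View pics/t0.png

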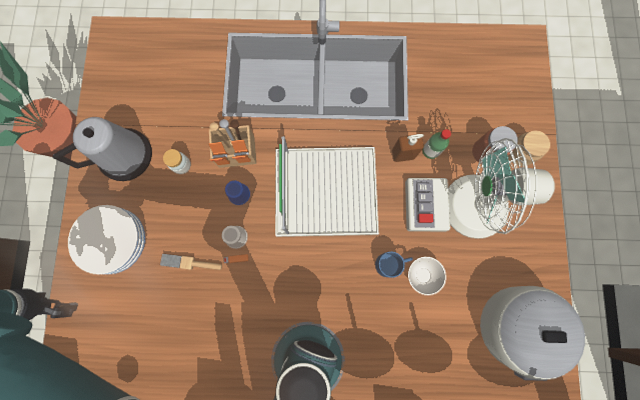

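The two tumblers present look to be blue (top ~237,192) and white (top ~234,236). The pegs are at top ~(228,147), the rack at centre ~(327,190), and the keys at ~(425,185–218). I'll take enlarged crops to measure.

```bash
python3 - <<'E'
from h import *
a=cv2.imread('pics/s0.png');b=cv2.imread('pics/t0.png')
def c(i,x,y,w,h,k): return cv2.resize(i[y:y+h,x:x+w],None,fx=k,fy=k,interpolation=cv2.INTER_CUBIC)
cv2.imwrite('pics/c1.png',np.vstack([c(b,200,110,200,75,4),c(b,200,185,200,75,4)]))
cv2.imwrite('pics/c2.png',c(a,325,145,160,120,5))
cv2.imwrite('pics/c3.png',np.hstack([c(b,400,170,60,70,6),c(a,190,235,70,70,6)]))
E
```

```text
(no output)
```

View pics/c1.png

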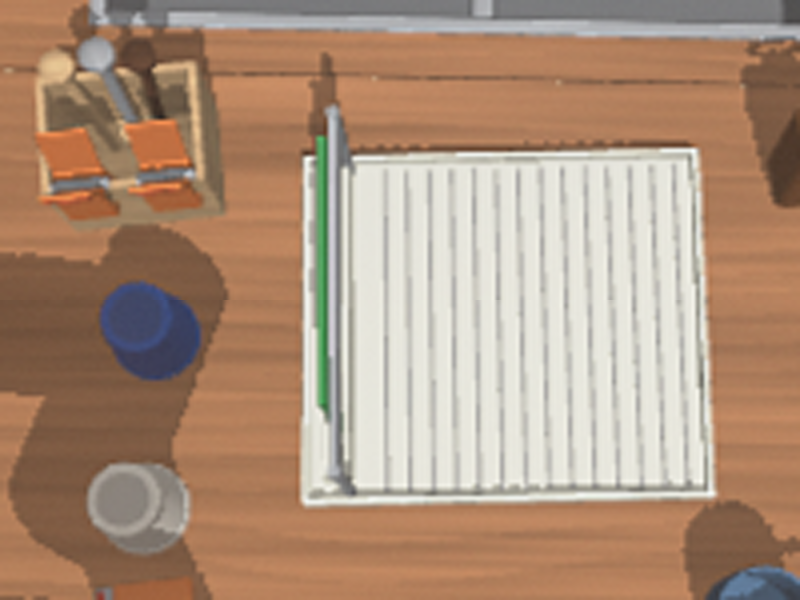

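View pics/c2.png

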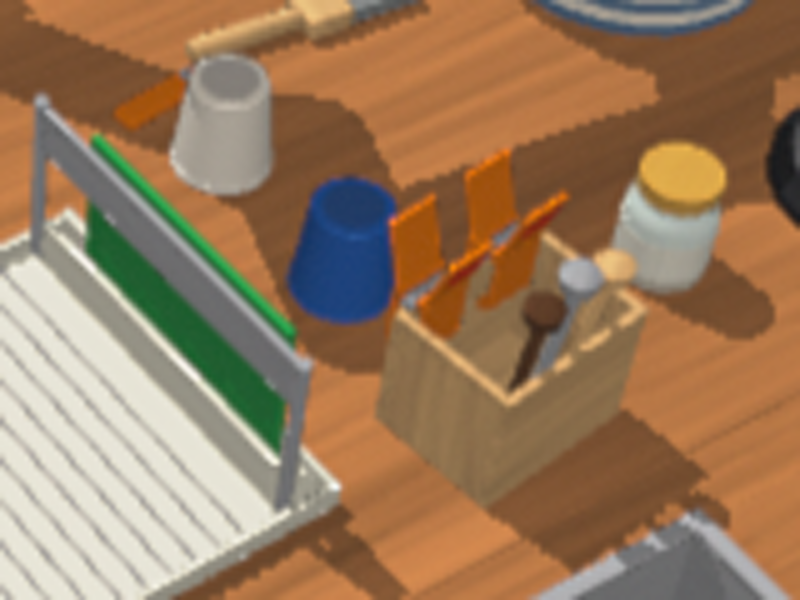

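View pics/c3.png

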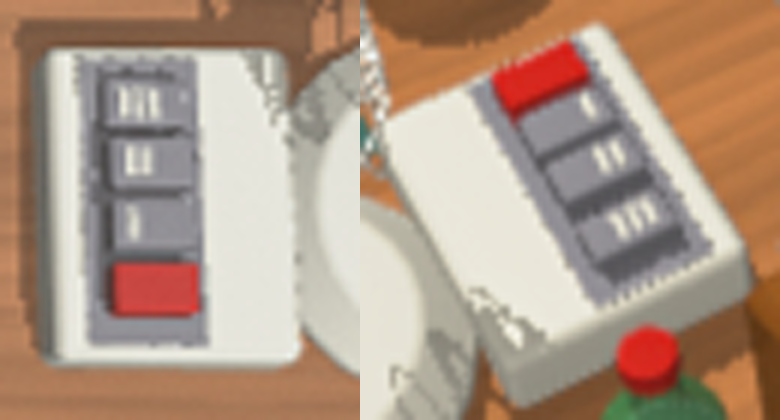

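```bash
cat > m.py <<'E'
from h import *
c1=lambda x,y:('t0',200+x/4-.4,110+y/4-.4)
c2=lambda x,y:('s0',325+x/5-.4,145+y/5-.4)
c3l=lambda x,y:('t0',400+x/6-.4,170+y/6-.4)
c3r=lambda x,y:('s0',190+(x-360)/6-.4,235+y/6-.4)
E
python3 - <<'E'
from m import *
print('red',tri(c3l(156,288),c3r(541,70)))
print('red corners',[atz(*c3l(*p),.069).round(3)[:2] for p in((115,263),(198,265),(112,315),(198,312))])
print('low',tri(c3l(158,226),c3r(570,115)), atz(*c3l(158,226),.069),'hi',tri(c3l(146,102),c3r(632,228)))
print('blue top',tri(c1(137,315),c2(357,203)),atz(*c1(137,315),.08),atz(*c2(357,203),.08),'base',atz(*c1(159,338),0))
print('white top',tri(c1(124,498),c2(231,78)),atz(*c1(124,498),.08),atz(*c2(231,78),.08))
print('hingeL',tri(c1(80,183),c2(507,235)),'hingeR',tri(c1(163,175),c2(417,293)))
print('railtop +x',tri(c1(333,108),c2(305,372)),'-x',tri(c1(335,478),c2(40,100)))
print('board top +x',tri(c1(321,138),c2(292,338)),'-x',tri(c1(323,408),c2(97,140)))
print('rack corners z.022',[atz(*c1(*p),.022).round(3)[:2] for p in((303,155),(697,150),(713,495),(303,503))])
print('caddy corners .105',[atz(*c1(*p),.105).round(3)[:2] for p in((38,88),(192,62),(208,205),(42,200))])
E
```

```text
red (array([ 0.452 , -0.3644,  0.0671]), array([0.0002, 0.0002]))
red corners [array([ 0.465, -0.342]), array([ 0.465, -0.386]), array([ 0.437, -0.34 ]), array([ 0.439, -0.386])]
low (array([ 0.486 , -0.3647,  0.0679]), array([0.0013, 0.0013])) [ 0.48523897 -0.36556399  0.069     ] hi (array([ 0.5567, -0.3639,  0.0549]), array([0.0009, 0.0009]))
blue top (array([0.5301, 0.2531, 0.0808]), array([0.0015, 0.0015])) [0.52952766 0.25188323 0.08      ] [0.52975989 0.25516774 0.08      ] base [0.52742655 0.25113796 0.        ]
white top (array([0.3826, 0.2529, 0.0802]), array([0.0008, 0.0008])) [0.3822659  0.25219395 0.08      ] [0.38266666 0.2539258  0.08      ]
hingeL (array([0.6285, 0.297 , 0.114 ]), array([0.0009, 0.0009])) hingeR (array([0.6356, 0.2267, 0.1068]), array([0.0059, 0.0059]))
railtop +x (array([0.6808, 0.0927, 0.1518]), array([0.0011, 0.0011])) -x (array([0.3948, 0.0809, 0.1517]), array([0.0013, 0.0013]))
board top +x (array([0.6557, 0.1009, 0.1537]), array([0.0009, 0.0009])) -x (array([0.4469, 0.0922, 0.1521]), array([0.0014, 0.0014]))
rack corners z.022 [array([0.686, 0.133]), array([ 0.699, -0.206]), array([ 0.403, -0.219]), array([0.387, 0.119])]
caddy corners .105 [array([0.71 , 0.339]), array([0.735, 0.215]), array([0.615, 0.195]), array([0.616, 0.328])]
```

Request:
shift_gripper --steps '{"x":[0, 0, 0], "y":[0, 0, 0], "z":[-0.03, -0.01, 0], "drx":[0, 0, 0], "dry":[0, 0, 0], "drz":[-0.136, -0.136, 0], "aperture":[0, 0, 0]}' --grip_n 30

```text
time_s: 0.52
tcp_pos: [0.1814, 0.6507, 0.2723]
ee_rot: [0.002, 3.141, 0.003]
contact_force: [-0.1, 0.7, -0.3]
grip_width: 0.0322
gripper_force: 0.0
```

Request:
shift_gripper --steps '{"x":[-0.024, -0.024, -0.024, -0.024, -0.024, -0.024, -0.024, -0.024, -0.024, -0.024], "y":[-0.055, -0.055, -0.055, -0.055, -0.055, -0.055, -0.055, -0.055, -0.055, -0.055], "z":[0, 0, 0, 0, 0, 0, 0, 0, 0, 0], "drx":[0, 0, 0, 0, 0, 0, 0, 0, 0, 0], "dry":[0, 0, 0, 0, 0, 0, 0, 0, 0, 0], "drz":[0, 0, 0, 0, 0, 0, 0, 0, 0, 0], "aperture":[0, 0, 0, 0, 0, 0, 0, 0, 0, 0]}'

```text
time_s: 1.78
tcp_pos: [0.4212, 0.0983, 0.2704]
ee_rot: [-0.004, -3.141, -0.0]
contact_force: [0.5, 0.4, -0.5]
grip_width: 0.0002
gripper_force: 0.0
```

```bash
python3 - <<'E'
from h import *
to([.450,-.364,.085],np.pi/2)
E
```

```text
tcp [0.4212 0.0983 0.2704] shift [-0.0302 -0.4623  0.1853]
rz -0.0027 q6 -1.397
```

Request:
shift_gripper --steps '{"x":[-0.0038, -0.0038, -0.0038, -0.0038, -0.0038, -0.0038, -0.0038, -0.0038, 0, 0], "y":[-0.0578, -0.0578, -0.0578, -0.0578, -0.0578, -0.0578, -0.0578, -0.0578, 0, 0], "z":[0, 0, 0, 0, 0, 0, 0, 0, 0.05, 0.05], "drx":[0, 0, 0, 0, 0, 0, 0, 0, 0, 0], "dry":[0, 0, 0, 0, 0, 0, 0, 0, 0, 0], "drz":[0, 0, 0, 0, 0, 0, 0, 0, 0, 0], "aperture":[0, 0, 0, 0, 0, 0, 0, 0, 0, 0]}'

```text
time_s: 3.02
tcp_pos: [0.4514, -0.3631, 0.1694]
ee_rot: [0.007, 3.142, 0.0]
contact_force: [0.0, 1.0, -0.7]
grip_width: -0.0001
gripper_force: 0.0
```

Request:
shift_gripper --steps '{"x":[0, 0, 0], "y":[0, 0, 0], "z":[0.05, 0.034, 0], "drx":[0, 0, 0], "dry":[0, 0, 0], "drz":[0, 0, 0], "aperture":[0, 0, 0]}'

```text
time_s: 3.4
tcp_pos: [0.4486, -0.3594, 0.0827]
ee_rot: [-0.003, -3.134, -0.01]
contact_force: [-0.1, 0.3, -0.2]
grip_width: -0.0
gripper_force: 0.0
```

```bash
python3 - <<'E'
from h import *
to([.450,-.364,.071],np.pi/2)
snap('wrist','w1')
E
```

```text
tcp [ 0.4486 -0.3594  0.0827] shift [-0.0015 -0.0047  0.0116]
rz -0.0019 q6 -2.288
```

View pics/w1.png

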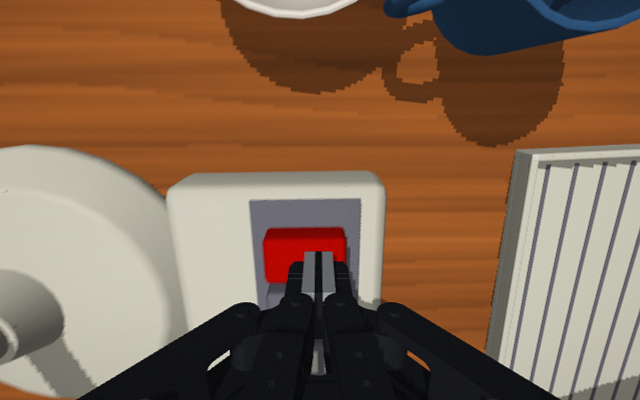

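The wrist view shows the red key at (265–347, 228–283) with the fingertips over it at (318, ~255), so I'll press.

```bash
python3 - <<'E'
from h import *
print('tcp px',proj('w1',readout.state()['tcp_pos']),'key centre',proj('w1',[.452,-.364,.069]),'corners',[proj('w1',[.452+a,-.364+b,.069]) for a in(-.014,.014) for b in (-.023,.023)])
E
```

```text
tcp px [314.9 272.1] key centre [309.3 259. ] corners [array([266., 236.]), array([352. , 235.4]), array([268.7, 281.5]), array([350.5, 280.9])]
```

Request:
shift_gripper --steps '{"x":[-0.001, 0, 0, 0, 0], "y":[-0.004, 0, 0, 0, 0], "z":[0.01, 0.008, 0.005, 0.003, 0], "drx":[0, 0, 0, 0, 0], "dry":[0, 0, 0, 0, 0], "drz":[0, 0, 0, 0, 0], "aperture":[0, 0, 0, 0, 0]}'

```text
time_s: 4.08
tcp_pos: [0.4526, -0.3659, 0.0611]
ee_rot: [0.0, -3.141, -0.001]
contact_force: [-0.4, -0.0, 0.1]
grip_width: -0.0
gripper_force: 0.1
```

Request:
shift_gripper --steps '{"x":[0.002, 0], "y":[0, 0], "z":[0.003, 0], "drx":[0, 0], "dry":[0, 0], "drz":[0, 0], "aperture":[0, 0]}'

```text
time_s: 4.32
tcp_pos: [0.451, -0.3662, 0.0585]
ee_rot: [-0.0, 3.141, -0.0]
contact_force: [1.9, 0.8, 2.5]
grip_width: -0.0001
gripper_force: 1.2
```

Request:
shift_gripper --steps '{"x":[0, 0], "y":[0, 0], "z":[0.002, 0], "drx":[0, 0], "dry":[0, 0], "drz":[0, 0], "aperture":[0, 0]}'

```text
time_s: 4.58
tcp_pos: [0.4511, -0.3662, 0.057]
ee_rot: [-0.0, 3.141, -0.0]
contact_force: [-0.4, 1.5, 5.6]
grip_width: 0.0003
gripper_force: 3.1
```

Request:
shift_gripper --steps '{"x":[0, 0], "y":[0, 0], "z":[0.001, 0], "drx":[0, 0], "dry":[0, 0], "drz":[0, 0], "aperture":[0, 0]}'

```text
time_s: 4.82
tcp_pos: [0.4511, -0.3662, 0.0569]
ee_rot: [-0.0, 3.141, -0.0]
contact_force: [-1.1, 3.5, 10.8]
grip_width: -0.0003
gripper_force: 5.8
```

Request:
shift_gripper --steps '{"x":[0, 0, 0, 0, 0, 0, 0, 0, 0, 0], "y":[0, 0, 0, 0, 0.06, 0.06, 0.06, 0.06, 0.06, 0.06], "z":[-0.02, -0.06, -0.06, -0.06, 0, 0, 0, 0, 0, 0], "drx":[0, 0, 0, 0, 0, 0, 0, 0, 0, 0], "dry":[0, 0, 0, 0, 0, 0, 0, 0, 0, 0], "drz":[0, 0, 0, 0, 0, 0, 0, 0, 0, 0], "aperture":[0, 0, 0, 0.085, 0.085, 0.085, 0.085, 0.085, 0.085, 0.085]}'

```text
time_s: 6.08
tcp_pos: [0.4501, -0.0045, 0.2558]
ee_rot: [0.0, 3.141, -0.0]
contact_force: [1.7, 0.4, 0.1]
grip_width: 0.0847
gripper_force: 0.0
```

```bash
python3 - <<'E'
from h import *
to([.3825,.253,.20],np.pi/2)
a=snap('scene','s1')['frame'];b=snap('top','t1')['frame']
c=lambda i,x,y,w,h,k: cv2.resize(i[y:y+h,x:x+w],None,fx=k,fy=k,interpolation=cv2.INTER_CUBIC)
cv2.imwrite('pics/c4.png',np.hstack([c(b,400,170,60,70,5),c(a,190,235,70,70,5)]))
E
```

```text
tcp [ 0.4501 -0.0045  0.2558] shift [0.0677 0.2575 0.0557]
rz -0.0002 q6 -1.636
```

View pics/c4.png

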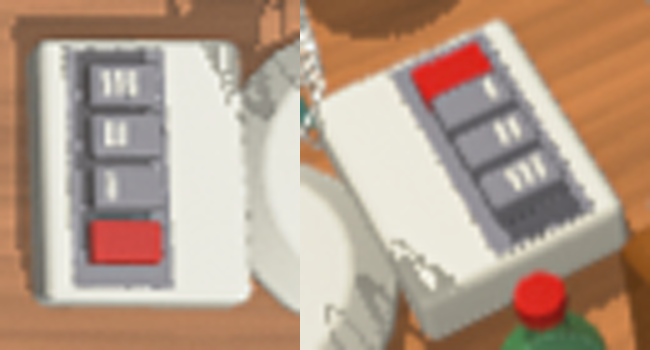

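The red key is down and the three grey keys are up. Next is the white cup, after checking from the top view that it hasn't been moved.

```bash
cat >> h.py <<'E'
def moved(new,u,v,ref='t0',r=12,m=14):
    a=cv2.imread(f'pics/{ref}.png');b=cv2.imread(f'pics/{new}.png')
    res=cv2.matchTemplate(b[v-r-m:v+r+m,u-r-m:u+r+m],a[v-r:v+r,u-r:u+r],cv2.TM_CCOEFF_NORMED)
    _,s,_,p=cv2.minMaxLoc(res); return p[0]-m,p[1]-m,round(s,3)
E
```

Request:
shift_gripper --steps '{"x":[0.0169, 0.0169, 0.0169, 0.0169, 0, 0], "y":[0.06, 0.06, 0.06, 0.06, 0.0175, 0], "z":[0, 0, 0, 0.02, 0.03, 0], "drx":[0, 0, 0, 0, 0, 0], "dry":[0, 0, 0, 0, 0, 0], "drz":[0, 0, 0, 0, 0, 0], "aperture":[0.085, 0.085, 0.085, 0.085, 0.085, 0.085]}'

```text
time_s: 6.92
tcp_pos: [0.3819, 0.248, 0.2039]
ee_rot: [0.004, -3.137, 0.005]
contact_force: [-0.1, -0.9, 0.8]
grip_width: 0.0852
gripper_force: 0.0
```

```bash
python3 - <<'E'
from h import *
snap('top','t2');snap('scene','s2');snap('wrist','w2')
print('t1: blue',moved('t1',236,191),'white',moved('t1',233,236));print('s2 white',moved('s2',370,169,'s0'),'blue',moved('s2',394,194,'s0'))
to([.3825,.253,.03],np.pi/2); print(proj('w2',[.3825,.253,.08]),proj('w2',[.3825,.253,0]))
E
```

```text
t1: blue (0, 0, 0.914) white (0, 0, 0.9)
s2 white (0, 0, 0.682) blue (0, 0, 0.952)
tcp [0.3847 0.2478 0.2072] shift [0.0024 0.0052 0.1772]
rz -0.0008 q6 -1.051
[324.1 190.3] [322.9 169.4]
```

View pics/w2.png

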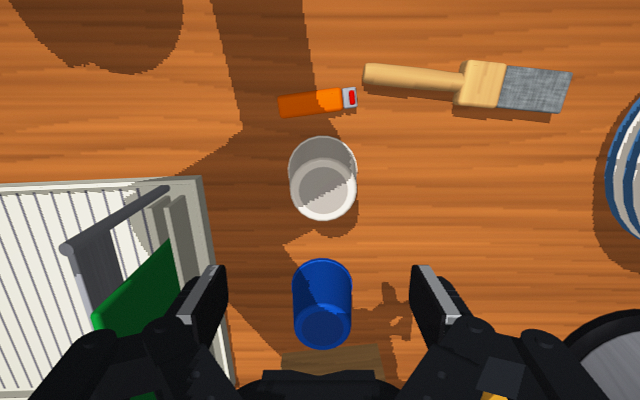

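The white tumbler's top is at (323,190), exactly where I predicted. I'll go down and grasp it.

Request:
shift_gripper --steps '{"x":[0.002, 0, 0, 0, 0, 0], "y":[0.005, 0, 0, 0, 0, 0], "z":[0.04, 0.05, 0.05, 0.03, 0.006, 0], "drx":[0, 0, 0, 0, 0, 0], "dry":[0, 0, 0, 0, 0, 0], "drz":[0, 0, 0, 0, 0, 0], "aperture":[0.085, 0.085, 0.085, 0.085, 0.085, 0.085]}'

```text
time_s: 7.82
tcp_pos: [0.3833, 0.2536, 0.0315]
ee_rot: [0.002, 3.14, 0.001]
contact_force: [1.3, 0.2, 0.3]
grip_width: 0.0852
gripper_force: 0.0
```

Request:
shift_gripper --steps '{"x":[0, 0, 0, 0], "y":[0, 0, 0, 0], "z":[0, 0, 0, 0], "drx":[0, 0, 0, 0], "dry":[0, 0, 0, 0], "drz":[0, 0, 0, 0], "aperture":[0.05, 0.05, 0.05, 0.05]}' --grip_n 25

```text
time_s: 8.32
tcp_pos: [0.3838, 0.2543, 0.0328]
ee_rot: [-0.001, 3.138, 0.002]
contact_force: [-1.4, -3.3, 8.4]
grip_width: 0.065
gripper_force: 26.1
```

Request:
shift_gripper --steps '{"x":[0, 0, 0, 0, 0], "y":[0, 0, 0, 0, 0], "z":[-0.03, -0.06, -0.06, -0.06, 0], "drx":[0, 0, 0, 0, 0], "dry":[0, 0, 0, 0, 0], "drz":[0, 0, 0, 0, 0], "aperture":[0.05, 0.05, 0.05, 0.05, 0.05]}' --grip_n 25

```text
time_s: 8.95
tcp_pos: [0.3856, 0.256, 0.2482]
ee_rot: [-0.001, 3.129, 0.012]
contact_force: [-0.3, 1.4, -1.3]
grip_width: 0.0648
gripper_force: 28.8
```

```bash
python3 - <<'E'
from h import *
to([.4843,-.0667,.0433],np.pi/2)
E
```

```text
tcp [0.3856 0.256  0.2482] shift [-0.0959 -0.3242  0.2037]
rz 0.0004 q6 -1.039
```

Request:
shift_gripper --steps '{"x":[-0.016, -0.016, -0.016, -0.016, -0.016, -0.016, 0, 0, 0, 0], "y":[-0.054, -0.054, -0.054, -0.054, -0.054, -0.054, 0, 0, 0, 0], "z":[0, 0, 0, 0, 0, 0, 0.05, 0.05, 0.05, 0], "drx":[0, 0, 0, 0, 0, 0, 0, 0, 0, 0], "dry":[0, 0, 0, 0, 0, 0, 0, 0, 0, 0], "drz":[0, 0, 0, 0, 0, 0, 0, 0, 0, 0], "aperture":[0.05, 0.05, 0.05, 0.05, 0.05, 0.05, 0.05, 0.05, 0.05, 0.05]}' --grip_n 25

```text
time_s: 10.2
tcp_pos: [0.4727, -0.0694, 0.0855]
ee_rot: [0.0, -3.13, -0.004]
contact_force: [-0.4, -0.0, -1.1]
grip_width: 0.0643
gripper_force: 28.9
```

```bash
python3 - <<'E'
from h import *
to([.4843,-.0667,.0433],np.pi/2)
E
```

```text
tcp [ 0.4727 -0.0694  0.0855] shift [-0.0121  0.0026  0.0421]
rz 0.0001 q6 -1.769
```

Request:
shift_gripper --steps '{"x":[-0.012, 0, 0, 0], "y":[0.002, 0, 0, 0], "z":[0.025, 0.010, 0.005, 0], "drx":[0, 0, 0, 0], "dry":[0, 0, 0, 0], "drz":[0, 0, 0, 0], "aperture":[0.05, 0.05, 0.05, 0.05]}' --grip_n 25

```text
time_s: 10.7
tcp_pos: [0.49, -0.0684, 0.0509]
ee_rot: [-0.001, 3.141, -0.0]
contact_force: [0.0, 0.5, -0.8]
grip_width: 0.0648
gripper_force: 28.9
```

Request:
shift_gripper --steps '{"x":[0, 0, 0], "y":[0, 0, 0], "z":[0.002, 0.001, 0], "drx":[0, 0, 0], "dry":[0, 0, 0], "drz":[0, 0, 0], "aperture":[0.05, 0.05, 0.05]}' --grip_n 25

```text
time_s: 11.08
tcp_pos: [0.4899, -0.0684, 0.0473]
ee_rot: [-0.0, 3.141, -0.0]
contact_force: [-0.6, -0.6, -2.1]
grip_width: 0.0648
gripper_force: 28.9
```

Request:
shift_gripper --steps '{"x":[0, 0], "y":[0, 0], "z":[0.003, 0], "drx":[0, 0], "dry":[0, 0], "drz":[0, 0], "aperture":[0.05, 0.05]}' --grip_n 25

```text
time_s: 11.32
tcp_pos: [0.4896, -0.0683, 0.0439]
ee_rot: [0.0, -3.141, -0.0]
contact_force: [-0.4, -0.4, -1.9]
grip_width: 0.0647
gripper_force: 28.9
```

Request:
shift_gripper --steps '{"x":[0, 0], "y":[0, 0], "z":[0.002, 0], "drx":[0, 0], "dry":[0, 0], "drz":[0, 0], "aperture":[0.05, 0.05]}' --grip_n 25

```text
time_s: 11.58
tcp_pos: [0.4899, -0.0684, 0.0429]
ee_rot: [0.0, -3.141, -0.0]
contact_force: [-3.8, 0.8, 6.1]
grip_width: 0.065
gripper_force: 29.8
```

Contact came at the expected height, so I'll release and go to the blue cup.

Request:
shift_gripper --steps '{"x":[0, 0, 0, 0, 0, 0, 0, -0.008, -0.008, -0.008], "y":[0, 0, 0, 0, 0, 0, 0, 0.06, 0.06, 0.06], "z":[-0.001, 0, 0, -0.05, -0.06, -0.06, -0.03, 0, 0, 0], "drx":[0, 0, 0, 0, 0, 0, 0, 0, 0, 0], "dry":[0, 0, 0, 0, 0, 0, 0, 0, 0, 0], "drz":[0, 0, 0, 0, 0, 0, 0, 0, 0, 0], "aperture":[0.085, 0.085, 0.085, 0.085, 0.085, 0.085, 0.085, 0.085, 0.085, 0.085]}'

```text
time_s: 12.82
tcp_pos: [0.5141, 0.1131, 0.2435]
ee_rot: [0.001, 3.141, 0.0]
contact_force: [1.2, -0.1, 0.1]
grip_width: 0.0849
gripper_force: 0.0
```

Request:
shift_gripper --steps '{"x":[-0.008, -0.008, 0, 0], "y":[0.06, 0.06, 0.02, 0], "z":[0, 0, 0, 0], "drx":[0, 0, 0, 0], "dry":[0, 0, 0, 0], "drz":[0, 0, 0, 0], "aperture":[0.085, 0.085, 0.085, 0.085]}'

```text
time_s: 13.32
tcp_pos: [0.5294, 0.2524, 0.2426]
ee_rot: [0.004, -3.141, 0.001]
contact_force: [0.4, 0.0, -0.3]
grip_width: 0.0852
gripper_force: 0.0
```

```bash
python3 - <<'E'
from h import *
snap('top','t3');snap('scene','s3');snap('wrist','w3')
print('s3 blue',moved('s3',394,194,'s0'))
to([.5298,.253,.033],np.pi/2); print(proj('w3',[.5298,.253,.08]))
im=cv2.imread('pics/w3.png').astype(int);m=((im[...,0]>im[...,2]+60)).astype('uint8')
n,l,st,c=cv2.connectedComponentsWithStats(m);print([ (st[i].tolist(),c[i].round()) for i in range(1,n) if st[i][4]>300])
cv2.imwrite('pics/c5.png',np.vstack([im[100:400],cv2.imread('pics/s3.png')[130:330]]))
E
```

```text
s3 blue (0, 0, 0.938)
tcp [0.5297 0.2501 0.243 ] shift [-1.0e-04  3.1e-03  2.1e-01]
rz -0.0009 q6 -1.171
[320.7 181.3]
[([289, 133, 62, 75, 3774], array([319., 170.]))][ WARN:0@13.173] global loadsave.cpp:1063 imwrite_ Unsupported depth image for selected encoder is fallbacked to CV_8U.
```

View pics/c5.png

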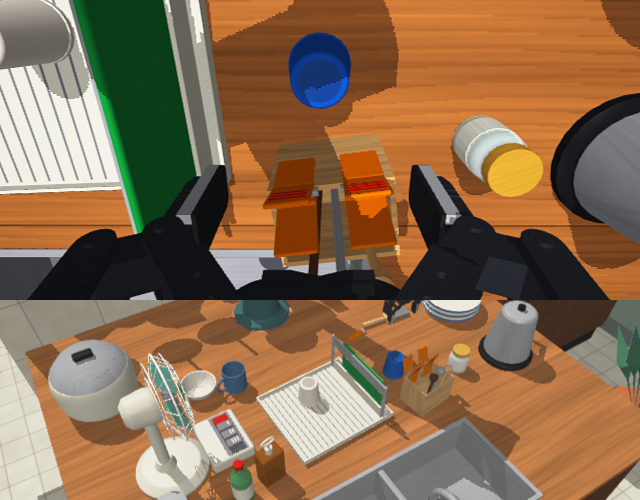

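The white tumbler is standing in the rack (scene strip ~(308,390)). The blue top sits under the gripper where I predicted, so I'll grasp it.

Request:
shift_gripper --steps '{"x":[0, 0, 0, 0, 0, 0], "y":[0.003, 0, 0, 0, 0, 0], "z":[0.05, 0.05, 0.05, 0.05, 0.011, 0], "drx":[0, 0, 0, 0, 0, 0], "dry":[0, 0, 0, 0, 0, 0], "drz":[0, 0, 0, 0, 0, 0], "aperture":[0.085, 0.085, 0.085, 0.085, 0.085, 0.085]}'

```text
time_s: 14.22
tcp_pos: [0.5301, 0.2536, 0.0325]
ee_rot: [-0.002, -3.141, 0.001]
contact_force: [-0.1, 0.1, 0.4]
grip_width: 0.0852
gripper_force: 0.0
```

Request:
shift_gripper --steps '{"x":[0, 0, 0, 0], "y":[0, 0, 0, 0], "z":[0, 0, 0, 0], "drx":[0, 0, 0, 0], "dry":[0, 0, 0, 0], "drz":[0, 0, 0, 0], "aperture":[0.05, 0.05, 0.05, 0.05]}' --grip_n 25

```text
time_s: 14.72
tcp_pos: [0.5323, 0.2553, 0.0355]
ee_rot: [-0.001, 3.137, 0.002]
contact_force: [-0.5, -3.0, 5.7]
grip_width: 0.0641
gripper_force: 27.9
```

Request:
shift_gripper --steps '{"x":[0, 0, 0, 0, 0], "y":[0, 0, 0, 0, 0], "z":[-0.03, -0.06, -0.06, -0.06, 0], "drx":[0, 0, 0, 0, 0], "dry":[0, 0, 0, 0, 0], "drz":[0, 0, 0, 0, 0], "aperture":[0.05, 0.05, 0.05, 0.05, 0.05]}' --grip_n 25

```text
time_s: 15.35
tcp_pos: [0.5341, 0.2567, 0.2516]
ee_rot: [-0.001, 3.127, 0.01]
contact_force: [0.3, -0.6, 0.0]
grip_width: 0.0636
gripper_force: 28.3
```

```bash
python3 - <<'E'
from h import *
to([.608,-.064,.0433],np.pi/2)
E
```

```text
tcp [0.5341 0.2567 0.2516] shift [-0.0707 -0.322   0.2073]
rz 0.0004 q6 -1.165
```

Request:
shift_gripper --steps '{"x":[-0.012, -0.012, -0.012, -0.012, -0.012, -0.012, 0, 0, 0, 0], "y":[-0.0535, -0.0535, -0.0535, -0.0535, -0.0535, -0.0535, 0, 0, 0, 0], "z":[0, 0, 0, 0, 0, 0, 0.05, 0.05, 0.05, 0], "drx":[0, 0, 0, 0, 0, 0, 0, 0, 0, 0], "dry":[0, 0, 0, 0, 0, 0, 0, 0, 0, 0], "drz":[0, 0, 0, 0, 0, 0, 0, 0, 0, 0], "aperture":[0.05, 0.05, 0.05, 0.05, 0.05, 0.05, 0.05, 0.05, 0.05, 0.05]}' --grip_n 25

```text
time_s: 16.6
tcp_pos: [0.597, -0.0656, 0.087]
ee_rot: [0.0, -3.131, -0.003]
contact_force: [0.0, -0.2, -0.7]
grip_width: 0.0638
gripper_force: 28.2
```

Request:
shift_gripper --steps '{"x":[0, 0, 0], "y":[0, 0, 0], "z":[0.03, 0.015, 0], "drx":[0, 0, 0], "dry":[0, 0, 0], "drz":[0, 0, 0], "aperture":[0.05, 0.05, 0.05]}'

```text
time_s: 16.98
tcp_pos: [0.6017, -0.0662, 0.0475]
ee_rot: [0.001, -3.141, -0.0]
contact_force: [0.7, 0.7, -0.5]
grip_width: 0.0638
gripper_force: 28.2
```

```bash
python3 - <<'E'
from h import *
to([.608,-.064,.0455],np.pi/2)
E
```

```text
tcp [ 0.6017 -0.0662  0.0475] shift [-0.0063  0.0021  0.002 ]
rz 0.0004 q6 -1.722
```

Request:
shift_gripper --steps '{"x":[0, 0], "y":[0, 0], "z":[0.002, 0], "drx":[0, 0], "dry":[0, 0], "drz":[0, 0], "aperture":[0.05, 0.05]}' --grip_n 25

```text
time_s: 17.23
tcp_pos: [0.6028, -0.0664, 0.0465]
ee_rot: [-0.0, 3.14, -0.0]
contact_force: [-1.3, 0.2, -1.2]
grip_width: 0.0639
gripper_force: 28.3
```

Request:
shift_gripper --steps '{"x":[0, 0], "y":[0, 0], "z":[0.002, 0], "drx":[0, 0], "dry":[0, 0], "drz":[0, 0], "aperture":[0.05, 0.05]}' --grip_n 25

```text
time_s: 17.48
tcp_pos: [0.6029, -0.0665, 0.0456]
ee_rot: [-0.0, 3.14, -0.0]
contact_force: [-3.7, -0.4, 8.5]
grip_width: 0.0638
gripper_force: 29.4
```

Request:
shift_gripper --steps '{"x":[0, 0, 0, 0, 0, 0, 0, -0.005, -0.005, -0.005], "y":[0, 0, 0, 0, 0, 0, 0, 0.055, 0.055, 0.055], "z":[-0.001, 0, 0, -0.05, -0.06, -0.06, -0.06, 0, 0, 0], "drx":[0, 0, 0, 0, 0, 0, 0, 0, 0, 0], "dry":[0, 0, 0, 0, 0, 0, 0, 0, 0, 0], "drz":[0, 0, 0, 0, 0, 0, 0, 0, 0, 0], "aperture":[0.085, 0.085, 0.085, 0.085, 0.085, 0.085, 0.085, 0.07, 0.07, 0.07]}'

```text
time_s: 18.73
tcp_pos: [0.6169, 0.1, 0.2743]
ee_rot: [0.001, 3.141, 0.0]
contact_force: [1.5, 0.0, 1.2]
grip_width: 0.0702
gripper_force: 0.0
```

Request:
shift_gripper --steps '{"x":[-0.005, -0.005, -0.005, 0, 0, 0, 0], "y":[0.055, 0.055, 0.055, 0, 0, 0, 0], "z":[0, 0, 0, 0, 0, 0, 0], "drx":[0, 0, 0, 0, 0, 0, 0], "dry":[0, 0, 0, 0, 0, 0, 0], "drz":[0, 0, 0, 0.184, 0.184, 0.184, 0.184], "aperture":[0.07, 0.07, 0.07, 0.07, 0.07, 0.07, 0.07]}'

```text
time_s: 19.6
tcp_pos: [0.6316, 0.2638, 0.2735]
ee_rot: [-1.138, -2.927, 0.001]
contact_force: [-0.7, -0.1, 0.2]
grip_width: 0.0698
gripper_force: 0.0
```

Request:
shift_gripper --steps '{"x":[0, 0, 0, 0, 0], "y":[0, 0, 0, 0, 0], "z":[0, 0, 0, 0, 0], "drx":[0, 0, 0, 0, 0], "dry":[0, 0, 0, 0, 0], "drz":[0.184, 0.184, 0.184, 0.184, 0], "aperture":[0.07, 0.07, 0.07, 0.07, 0.07]}'

```text
time_s: 20.23
tcp_pos: [0.6317, 0.2637, 0.2737]
ee_rot: [-2.106, -2.33, 0.001]
contact_force: [0.4, -0.9, -0.0]
grip_width: 0.07
gripper_force: 0.0
```

```bash
python3 - <<'E'
from h import *
snap('wrist','w4');snap('scene','s4')
to([.63,.262,.27],.1)
w3=cv2.imread('pics/w3.png');w4=cv2.imread('pics/w4.png')
c=lambda i,x,y,w,h,k: cv2.resize(i[y:y+h,x:x+w],None,fx=k,fy=k,interpolation=cv2.INTER_CUBIC)
cv2.imwrite('pics/c6.png',np.vstack([c(w3,240,230,200,150,2),cv2.resize(w4,None,fx=.625,fy=.625)])) if 0 else None
cv2.imwrite('pics/c6.png',np.hstack([c(w3,240,220,160,160,2.5),w4[:, 120:520]]))
E
```

```text
tcp [0.6318 0.2636 0.2739] shift [-0.0015 -0.0019  0.0039]
rz 0.0023 q6 0.257
```

View pics/c6.png

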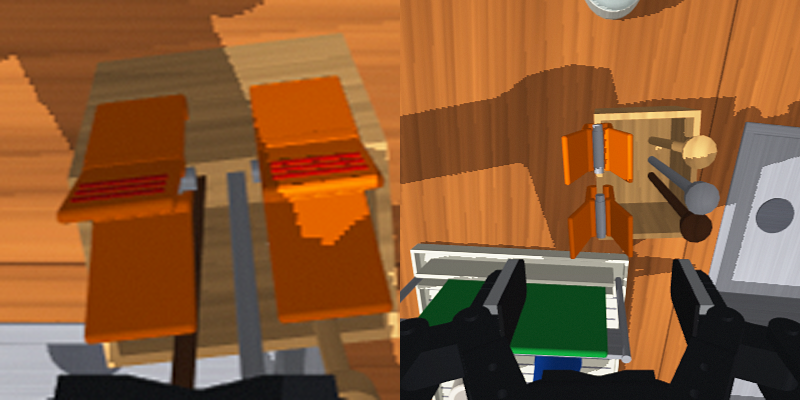

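```bash
python3 - <<'E'
from m import *
W=lambda x,y:('w4',x-280,y)
L=(598.5,151);Rr=(600.5,215)
for n,p,q,r in(('L',L,(80,183),(507,235)),('R',Rr,(163,175),(417,293))):
    print(n,atz(*W(*p),.1105).round(4),tri(W(*p),c1(*q)),tri(W(*p),c1(*q),c2(*r)))
for a in((597,127),(600,175),(599,193),(602,237)): print('pin end',atz(*W(*a),.116).round(4)[:2])
for a in((564.5,160),(632,154),(571,221),(632,215+18)): print('handle top',atz(*W(*a),.1635).round(4)[:2])
print('handles tri L-left', tri(W(564.5,160),c1(75,216)))
print('caddy far edge',atz(*W(595,113),.105)[:2],atz(*W(700,108),.105)[:2])
to([.63,.262,.27],.1)
E
```

```text
L [0.629  0.2934 0.1105] (array([0.6281, 0.295 , 0.1163]), array([0.0009, 0.0009])) (array([0.6288, 0.2956, 0.1157]), array([0.0012, 0.0012, 0.0015]))
R [0.6376 0.2284 0.1105] (array([0.6368, 0.2303, 0.1145]), array([0.0007, 0.0007])) (array([0.6364, 0.2268, 0.1069]), array([0.0014, 0.0056, 0.0063]))
pin end [0.6253 0.3162]
pin end [0.6326 0.2715]
pin end [0.6335 0.2534]
pin end [0.6413 0.2066]
handle top [0.6018 0.2929]
handle top [0.6547 0.303 ]
handle top [0.6108 0.241 ]
handle top [0.6638 0.2351]
handles tri L-left (array([0.5969, 0.2893, 0.1373]), array([0.0034, 0.0034]))
caddy far edge [0.62228481 0.3276655 ] [0.71917517 0.34185678]
tcp [0.6318 0.2636 0.2739] shift [-0.0015 -0.0019  0.0039]
rz 0.0023 q6 0.257
```

```bash
python3 - <<'E'
from m import *
W=lambda x,y:('w4',x-280,y)
for p,q in(((697,228),(135,52)),((703,195),(95,52)),((701,150),(55,65)),((653,177),(160,110))): print(tri(W(*p),c1(*q)), atz(*W(*p),.165).round(3))
to([.637,.229,.131],.147)
E
```

```text
(array([0.7176, 0.2464, 0.1663]), array([0., 0.])) [0.718 0.246 0.165]
(array([0.7157, 0.2765, 0.1688]), array([0.0001, 0.0001])) [0.717 0.275 0.165]
(array([0.7104, 0.3106, 0.1556]), array([0.0006, 0.0006])) [0.708 0.312 0.165]
(array([0.706 , 0.2546, 0.0471]), array([0.0089, 0.0089])) [0.674 0.286 0.165]
tcp [0.6318 0.2636 0.2739] shift [-0.035   0.0017  0.1429]
rz -0.0447 q6 0.257
```

Request:
shift_gripper --steps '{"x":[-0.035, 0, 0, 0], "y":[0.0017, 0, 0, 0], "z":[0, 0.05, 0.03, 0], "drx":[0, 0, 0, 0], "dry":[0, 0, 0, 0], "drz":[-0.045, 0, 0, 0], "aperture":[0.075, 0.075, 0.075, 0.075]}'

```text
time_s: 20.82
tcp_pos: [0.6346, 0.2281, 0.1903]
ee_rot: [-2.051, -2.374, 0.01]
contact_force: [-0.5, -0.6, 0.8]
grip_width: 0.0752
gripper_force: 0.0
```

```bash
python3 - <<'E'
from h import *
to([.637,.229,.131],.147)
w=snap('wrist','w5')['frame']; cv2.imwrite('pics/c7.png',w[100:400,120:520])
E
```

```text
tcp [0.6346 0.2281 0.1903] shift [0.0006 0.0029 0.0593]
rz -0.0013 q6 0.162
```

View pics/c7.png

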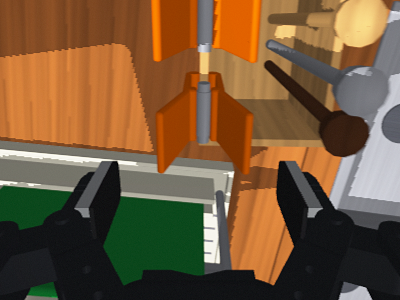

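The near peg is between the fingers (crop midline 204 against finger midline 200). I'll go down and squeeze.

Request:
shift_gripper --steps '{"x":[0.0006, 0, 0, 0], "y":[0.003, 0, 0, 0], "z":[0.025, 0.025, 0.009, 0], "drx":[0, 0, 0, 0], "dry":[0, 0, 0, 0], "drz":[0, 0, 0, 0], "aperture":[0.075, 0.075, 0.075, 0.075]}'

```text
time_s: 21.38
tcp_pos: [0.6404, 0.2303, 0.1361]
ee_rot: [2.055, 2.376, 0.001]
contact_force: [0.1, -0.2, -0.2]
grip_width: 0.0749
gripper_force: 0.0
```

```bash
python3 - <<'E'
from h import *
to([.637,.229,.131],.147)
snap('wrist','w6');print(proj('w6',[.637,.229,.1105]),proj('w5',[.637,.229,.1105]))
E
```

```text
tcp [0.6404 0.2303 0.1361] shift [-0.0008 -0.0035  0.0051]
rz -0.0024 q6 0.164
[311.9 245.2] [322.2 210.3]
```

Request:
shift_gripper --steps '{"x":[0, 0, 0, 0, 0, 0], "y":[0, 0, 0, 0, 0, 0], "z":[0, 0, 0, 0, 0, 0], "drx":[0, 0, 0, 0, 0, 0], "dry":[0, 0, 0, 0, 0, 0], "drz":[0, 0, 0, 0, 0, 0], "aperture":[0.01, 0.01, 0.01, 0.01, 0.01, 0.01]}' --grip_n 35

```text
time_s: 22.18
tcp_pos: [0.6442, 0.2312, 0.14]
ee_rot: [2.052, 2.371, 0.015]
contact_force: [3.3, -0.0, 5.5]
grip_width: 0.0215
gripper_force: 38.0
```

Request:
shift_gripper --steps '{"x":[0, 0, 0, 0, 0], "y":[0, 0, 0, 0, 0], "z":[-0.02, -0.04, -0.05, -0.04, 0], "drx":[0, 0, 0, 0, 0], "dry":[0, 0, 0, 0, 0], "drz":[0, 0, 0, 0, 0], "aperture":[0.01, 0.01, 0.01, 0.01, 0.01]}' --grip_n 35

```text
time_s: 22.8
tcp_pos: [0.642, 0.2308, 0.292]
ee_rot: [2.052, 2.372, 0.013]
contact_force: [0.4, 0.5, -0.7]
grip_width: 0.0214
gripper_force: 37.6Traceback (most recent call last):
```

```bash
python3 - <<'E'
from h import *
a=snap('wrist','w7')['frame'];b=snap('scene','s7')['frame']
c=lambda i,x,y,w,h,k: cv2.resize(i[y:y+h,x:x+w],None,fx=k,fy=k,interpolation=cv2.INTER_CUBIC)
cv2.imwrite('pics/c8.png',np.hstack([a[:,140:500],c(b,340,110,145,133,3)[:400]]))
o=np.array([.5434,-.0441]);M=R.from_euler('z',.043).as_matrix()[:2,:2]
for x in(.065,-.065): print(o+M@[x,.1355])
to(list(o+M@[.065,.1355])+[.25],np.pi/2+.043)
E
```

```text
  File "<stdin>", line 4, in <module>
    return _nx.concatenate(arrs, 1, dtype=dtype, casting=casting)
           ~~~~~~~~~~~~~~~^^^^^^^^^^^^^^^^^^^^^^^^^^^^^^^^^^^^^^^
ValueError: all the input array dimensions except for the concatenation axis must match exactly, but along dimension 0, the array at index 0 has size 400 and the array at index 1 has size 399
```

Request:
shift_gripper --steps '{"x":[0, 0, 0, 0, 0, 0, 0, 0, 0], "y":[0, 0, 0, 0, 0, 0, 0, 0, 0], "z":[0, 0, 0, 0, 0, 0, 0, 0, 0], "drx":[0, 0, 0, 0, 0, 0, 0, 0, 0], "dry":[0, 0, 0, 0, 0, 0, 0, 0, 0], "drz":[-0.1834, -0.1834, -0.1834, -0.1834, -0.1834, -0.1834, -0.1834, -0.1834, 0], "aperture":[0.01, 0.01, 0.01, 0.01, 0.01, 0.01, 0.01, 0.01, 0.01]}' --grip_n 35

```text
time_s: 24.02
tcp_pos: [0.6386, 0.2297, 0.2824]
ee_rot: [0.06, -3.136, 0.002]
contact_force: [0.4, -0.3, -0.8]
grip_width: 0.0216
gripper_force: 37.5
```

```bash
python3 - <<'E'
from h import *
o=np.array([.5434,-.0441]);M=R.from_euler('z',.043).as_matrix()[:2,:2]
for x in(.065,-.065): print(o+M@[x,.1355])
to(list(o+M@[.065,.1355])+[.25],np.pi/2+.043)
E
```

```text
[0.60251521 0.09406889]
[0.47263538 0.08848061]
tcp [0.6386 0.2297 0.2824] shift [ 0.0411 -0.1341  0.0328]
rz -0.0045 q6 -1.301
```

Request:
shift_gripper --steps '{"x":[0.014, 0.014, 0.013, 0, 0, 0], "y":[-0.045, -0.045, -0.044, 0, 0, 0], "z":[0, 0, 0, 0.02, 0.012, 0], "drx":[0, 0, 0, 0, 0, 0], "dry":[0, 0, 0, 0, 0, 0], "drz":[-0.0045, 0, 0, 0, 0, 0], "aperture":[0.01, 0.01, 0.01, 0.01, 0.01, 0.01]}' --grip_n 35

```text
time_s: 24.78
tcp_pos: [0.6034, 0.0953, 0.2503]
ee_rot: [0.071, -3.136, 0.0]
contact_force: [0.1, -0.0, -1.4]
grip_width: 0.0216
gripper_force: 37.6
```

```bash
python3 - <<'E'
from h import *
o=np.array([.5434,-.0441]);M=R.from_euler('z',.043).as_matrix()[:2,:2]
to(list(o+M@[.065,.1355])+[.225],np.pi/2+.043)
a=snap('wrist','w8')['frame'];b=snap('scene','s8')['frame'];t=snap('top','t8')['frame']
c=lambda i,x,y,w,h,k: cv2.resize(i[y:y+h,x:x+w],None,fx=k,fy=k,interpolation=cv2.INTER_CUBIC)
cv2.imwrite('pics/c8.png',np.hstack([a[:,140:500],c(b,330,140,110,100,4)]))
E
```

```text
tcp [0.6034 0.0953 0.2503] shift [ 0.0008 -0.0012  0.0253]
rz 0.002 q6 -1.5
```

View pics/c8.png

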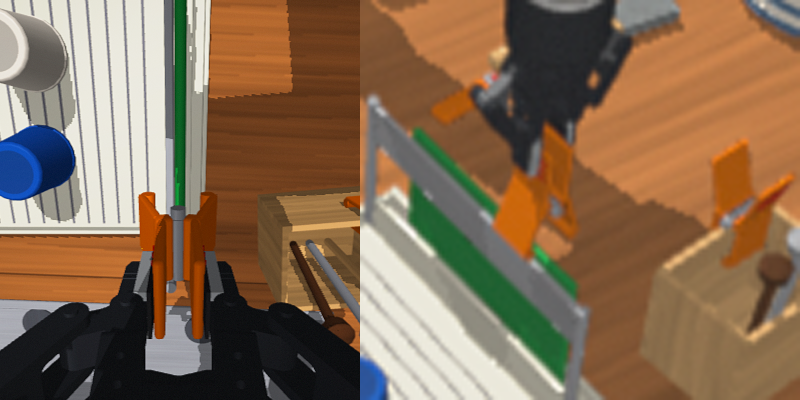

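The pin end (crop 178,210) lines up with the green edge and the jaws straddle it at 148/208. I'll lower gradually until the pin touches.

Request:
shift_gripper --steps '{"x":[0.0008, 0, 0, 0], "y":[-0.002, 0, 0, 0], "z":[0.025, 0.014, 0.005, 0], "drx":[0, 0, 0, 0], "dry":[0, 0, 0, 0], "drz":[0, 0, 0, 0], "aperture":[0.01, 0.01, 0.01, 0.01]}' --grip_n 35

```text
time_s: 25.42
tcp_pos: [0.6041, 0.0926, 0.2091]
ee_rot: [0.071, -3.14, 0.0]
contact_force: [0.3, -0.5, -2.0]
grip_width: 0.0217
gripper_force: 37.6
```

Request:
shift_gripper --steps '{"x":[0, 0, 0], "y":[0, 0, 0], "z":[0.003, 0.002, 0], "drx":[0, 0, 0], "dry":[0, 0, 0], "drz":[0, 0, 0], "aperture":[0.01, 0.01, 0.01]}'

```text
time_s: 25.8
tcp_pos: [0.604, 0.0923, 0.2043]
ee_rot: [-0.07, 3.141, 0.0]
contact_force: [-0.3, 0.1, -1.2]
grip_width: 0.0213
gripper_force: 37.6
```

Request:
shift_gripper --steps '{"x":[0, 0], "y":[0, 0], "z":[0.003, 0], "drx":[0, 0], "dry":[0, 0], "drz":[0, 0], "aperture":[0.01, 0.01]}'

```text
time_s: 26.05
tcp_pos: [0.6038, 0.0923, 0.2008]
ee_rot: [0.07, -3.14, 0.0]
contact_force: [-0.6, -0.3, -0.6]
grip_width: 0.0215
gripper_force: 37.6
```

Request:
shift_gripper --steps '{"x":[0, 0], "y":[0, 0], "z":[0.003, 0], "drx":[0, 0], "dry":[0, 0], "drz":[0, 0], "aperture":[0.01, 0.01]}'

```text
time_s: 26.3
tcp_pos: [0.6044, 0.0924, 0.1998]
ee_rot: [-0.071, 3.14, 0.0]
contact_force: [-2.3, -0.4, 5.7]
grip_width: 0.0214
gripper_force: 38.3
```

Request:
shift_gripper --steps '{"x":[0, 0], "y":[0, 0], "z":[0.002, 0], "drx":[0, 0], "dry":[0, 0], "drz":[0, 0], "aperture":[0.01, 0.01]}'

```text
time_s: 26.55
tcp_pos: [0.6047, 0.0925, 0.1997]
ee_rot: [-0.071, 3.138, 0.0]
contact_force: [-5.4, -0.4, 12.1]
grip_width: 0.0211
gripper_force: 39.2
```

Request:
shift_gripper --steps '{"x":[0, 0, 0, 0, 0, 0, 0, 0, 0, 0], "y":[0, 0, 0, 0, 0, 0, 0, 0, 0, 0], "z":[0, 0, 0, 0, 0, 0, 0, -0.04, -0.05, 0], "drx":[0, 0, 0, 0, 0, 0, 0, 0, 0, 0], "dry":[0, 0, 0, 0, 0, 0, 0, 0, 0, 0], "drz":[0, 0, 0, 0, 0, 0, 0, 0, 0, 0], "aperture":[0.03, 0.04, 0.05, 0.075, 0.075, 0.075, 0.075, 0.075, 0.075, 0.075]}' --grip_n 30

```text
time_s: 27.8
tcp_pos: [0.6071, 0.0927, 0.2924]
ee_rot: [-0.07, 3.13, 0.001]
contact_force: [-0.2, -0.6, 0.6]
grip_width: 0.0751
gripper_force: 0.0
```

```bash
python3 - <<'E'
from h import *
a=snap('wrist','w9')['frame'];b=snap('scene','s9')['frame'];t=snap('top','t9')['frame']
to([.629,.2935,.26],.147)
E
```

```text
tcp [0.6036 0.0923 0.2854] shift [-0.0345  0.1999  0.0254]
rz 1.4687 q6 -1.505
```

Request:
shift_gripper --steps '{"x":[-0.0086, -0.0086, -0.0086, -0.0086, 0, 0, 0, 0], "y":[0.05, 0.05, 0.05, 0.05, 0, 0, 0, 0], "z":[0, 0, 0, 0, 0, 0, 0, 0], "drx":[0, 0, 0, 0, 0, 0, 0, 0], "dry":[0, 0, 0, 0, 0, 0, 0, 0], "drz":[0, 0, 0, 0, 0.1836, 0.1836, 0.1836, 0.1836], "aperture":[0.075, 0.075, 0.075, 0.075, 0.075, 0.075, 0.075, 0.075]}'

```text
time_s: 28.95
tcp_pos: [0.6283, 0.2934, 0.2831]
ee_rot: [-1.069, -2.95, 0.005]
contact_force: [0.2, 0.2, 0.2]
grip_width: 0.0755
gripper_force: 0.0
```

Request:
shift_gripper --steps '{"x":[0, 0, 0, 0, 0, 0, 0], "y":[0, 0, 0, 0, 0, 0, 0], "z":[0, 0, 0, 0, 0.05, 0.04, 0], "drx":[0, 0, 0, 0, 0, 0, 0], "dry":[0, 0, 0, 0, 0, 0, 0], "drz":[0.1836, 0.1836, 0.1836, 0.1836, 0, 0, 0], "aperture":[0.075, 0.075, 0.075, 0.075, 0.075, 0.075, 0.075]}'

```text
time_s: 29.82
tcp_pos: [0.6251, 0.2919, 0.1888]
ee_rot: [-2.049, -2.374, 0.018]
contact_force: [-0.6, -0.3, 0.3]
grip_width: 0.0748
gripper_force: 0.0
```

```bash
python3 - <<'E'
from h import *
to([.629,.2935,.131],.147)
a=snap('wrist','w10')['frame'];s=cv2.imread('pics/s9.png')
c=lambda i,x,y,w,h,k: cv2.resize(i[y:y+h,x:x+w],None,fx=k,fy=k,interpolation=cv2.INTER_CUBIC)
cv2.imwrite('pics/c9.png',np.hstack([a[:,140:500],c(s,330,140,110,100,4)]))
print(proj('w10',[.629,.2935,.1105]),proj('w10',[.629,.2935,.1635]))
E
```

```text
tcp [0.6251 0.2919 0.1888] shift [0.0012 0.0048 0.0577]
rz -0.0001 q6 0.254
[324.9 210.2] [325.6 242.5]
```

View pics/c9.png

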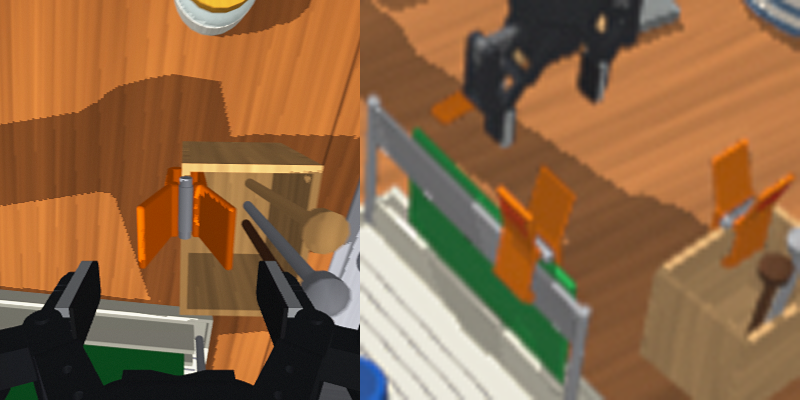

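The first peg holds board and rail near the +x end. The second peg's hinge is at w10 (326,208), and I predicted (325,210). I'll grasp it.

Request:
shift_gripper --steps '{"x":[0.001, 0, 0, 0], "y":[0.003, 0, 0, 0], "z":[0.025, 0.025, 0.007, 0], "drx":[0, 0, 0, 0], "dry":[0, 0, 0, 0], "drz":[0, 0, 0, 0], "aperture":[0.075, 0.075, 0.075, 0.075]}'

```text
time_s: 30.38
tcp_pos: [0.6328, 0.2954, 0.1403]
ee_rot: [2.052, 2.378, 0.002]
contact_force: [-0.4, -0.2, 0.4]
grip_width: 0.0755
gripper_force: 0.0
```

```bash
python3 - <<'E'
from h import *
to([.629,.2935,.135],.147)
E
```

```text
tcp [0.6328 0.2954 0.1403] shift [-0.0013 -0.004   0.0053]
rz -0.0001 q6 0.254
```

Request:
shift_gripper --steps '{"x":[0, 0, 0, 0, 0, 0], "y":[0, 0, 0, 0, 0, 0], "z":[0, 0, 0, 0, 0, 0], "drx":[0, 0, 0, 0, 0, 0], "dry":[0, 0, 0, 0, 0, 0], "drz":[0, 0, 0, 0, 0, 0], "aperture":[0.01, 0.01, 0.01, 0.01, 0.01, 0.01]}' --grip_n 35

```text
time_s: 31.12
tcp_pos: [0.6365, 0.2965, 0.1439]
ee_rot: [2.049, 2.374, 0.015]
contact_force: [5.3, 0.8, 7.9]
grip_width: 0.0214
gripper_force: 35.3
```

Request:
shift_gripper --steps '{"x":[0, 0, 0, 0, 0], "y":[0, 0, 0, 0, 0], "z":[-0.02, -0.04, -0.05, -0.04, 0], "drx":[0, 0, 0, 0, 0], "dry":[0, 0, 0, 0, 0], "drz":[0, 0, 0, 0, 0], "aperture":[0.01, 0.01, 0.01, 0.01, 0.01]}' --grip_n 35

```text
time_s: 31.75
tcp_pos: [0.6339, 0.296, 0.2954]
ee_rot: [2.05, 2.376, 0.012]
contact_force: [0.9, 0.0, -1.7]
grip_width: 0.0214
gripper_force: 35.5
```

Request:
shift_gripper --steps '{"x":[0, 0, 0, 0, 0, 0, 0, 0, 0], "y":[0, 0, 0, 0, 0, 0, 0, 0, 0], "z":[0, 0, 0, 0, 0, 0, 0, 0, 0], "drx":[0, 0, 0, 0, 0, 0, 0, 0, 0], "dry":[0, 0, 0, 0, 0, 0, 0, 0, 0], "drz":[-0.1834, -0.1834, -0.1834, -0.1834, -0.1834, -0.1834, -0.1834, -0.1834, 0], "aperture":[0.01, 0.01, 0.01, 0.01, 0.01, 0.01, 0.01, 0.01, 0.01]}' --grip_n 35

```text
time_s: 32.88
tcp_pos: [0.6311, 0.2948, 0.2873]
ee_rot: [0.065, -3.137, 0.002]
contact_force: [-0.2, 0.2, -0.1]
grip_width: 0.0216
gripper_force: 35.5
```

```bash
python3 - <<'E'
from h import *
to([.474,.087,.25],np.pi/2+.043)
E
```

```text
tcp [0.6311 0.2948 0.2873] shift [ 0.1654 -0.201   0.0381]
rz -0.0016 q6 -1.211
```

Request:
shift_gripper --steps '{"x":[0.033, 0.033, 0.033, 0.033, 0.033, 0, 0, 0], "y":[-0.04, -0.04, -0.04, -0.04, -0.04, 0, 0, 0], "z":[0, 0, 0, 0, 0, 0.02, 0.018, 0], "drx":[0, 0, 0, 0, 0, 0, 0, 0], "dry":[0, 0, 0, 0, 0, 0, 0, 0], "drz":[-0.0016, 0, 0, 0, 0, 0, 0, 0], "aperture":[0.01, 0.01, 0.01, 0.01, 0.01, 0.01, 0.01, 0.01]}' --grip_n 35

```text
time_s: 33.88
tcp_pos: [0.4747, 0.088, 0.2486]
ee_rot: [0.069, -3.136, 0.001]
contact_force: [0.4, -0.4, -0.5]
grip_width: 0.021
gripper_force: 35.6
```

```bash
python3 - <<'E'
from h import *
to([.474,.0868,.225],np.pi/2+.043)
a=snap('wrist','w11')['frame']
for f,r in(('w8',195),('w11',195)):
    im=cv2.imread(f'pics/{f}.png').astype(int)
    for rr in (120,150,180):
        g=np.where((im[rr,:,1]>im[rr,:,2]+40)&(im[rr,:,1]>im[rr,:,0]+30))[0];print(f,rr,g.min() if len(g) else None,g.max() if len(g) else None)
    for rr in(210,225,240):
        g=np.where((im[rr,:,2]>im[rr,:,0]+90)&(np.arange(640)>270)&(np.arange(640)<370))[0];print(f,'orange',rr,g.min(),g.max())
E
```

```text
tcp [0.4747 0.088  0.2486] shift [ 0.0007 -0.0012  0.0236]
rz 0.0008 q6 -1.483
w8 120 315 324
w8 150 315 324
w8 180 315 324
w8 orange 210 279 356
w8 orange 225 280 355
w8 orange 240 271 354
w11 120 None None
w11 150 318 323
w11 180 316 325
w11 orange 210 280 354
w11 orange 225 281 354
w11 orange 240 282 352
```

Request:
shift_gripper --steps '{"x":[0.0007, 0, 0, 0], "y":[-0.002, 0, 0, 0], "z":[0.025, 0.010, 0.004, 0], "drx":[0, 0, 0, 0], "dry":[0, 0, 0, 0], "drz":[0, 0, 0, 0], "aperture":[0.01, 0.01, 0.01, 0.01]}' --grip_n 35

```text
time_s: 34.42
tcp_pos: [0.476, 0.0862, 0.2125]
ee_rot: [-0.071, 3.141, 0.0]
contact_force: [0.3, -0.1, -0.7]
grip_width: 0.0218
gripper_force: 35.6
```

Request:
shift_gripper --steps '{"x":[0, 0], "y":[0, 0], "z":[0.003, 0], "drx":[0, 0], "dry":[0, 0], "drz":[0, 0], "aperture":[0.01, 0.01]}'

```text
time_s: 34.67
tcp_pos: [0.4759, 0.086, 0.2095]
ee_rot: [-0.07, 3.14, 0.0]
contact_force: [0.8, -0.6, -1.4]
grip_width: 0.0213
gripper_force: 35.6
```

Request:
shift_gripper --steps '{"x":[0, 0], "y":[0, 0], "z":[0.003, 0], "drx":[0, 0], "dry":[0, 0], "drz":[0, 0], "aperture":[0.01, 0.01]}'

```text
time_s: 34.92
tcp_pos: [0.4755, 0.0859, 0.2059]
ee_rot: [0.07, -3.14, 0.0]
contact_force: [0.1, -0.5, -1.7]
grip_width: 0.0212
gripper_force: 35.6
```

Request:
shift_gripper --steps '{"x":[0, 0], "y":[0, 0], "z":[0.003, 0], "drx":[0, 0], "dry":[0, 0], "drz":[0, 0], "aperture":[0.01, 0.01]}' --grip_n 35

```text
time_s: 35.17
tcp_pos: [0.4761, 0.0859, 0.2051]
ee_rot: [-0.071, 3.14, -0.0]
contact_force: [-3.8, -1.2, 7.9]
grip_width: 0.0215
gripper_force: 36.6
```

Request:
shift_gripper --steps '{"x":[0, 0], "y":[0, 0], "z":[0.002, 0], "drx":[0, 0], "dry":[0, 0], "drz":[0, 0], "aperture":[0.01, 0.01]}'

```text
time_s: 35.42
tcp_pos: [0.4764, 0.0859, 0.2049]
ee_rot: [-0.071, 3.139, -0.0]
contact_force: [-7.2, -0.9, 16.8]
grip_width: 0.0217
gripper_force: 37.6
```

Request:
shift_gripper --steps '{"x":[0, 0], "y":[0, 0], "z":[0.002, 0], "drx":[0, 0], "dry":[0, 0], "drz":[0, 0], "aperture":[0.01, 0.01]}'

```text
time_s: 35.67
tcp_pos: [0.4772, 0.0859, 0.2046]
ee_rot: [-0.071, 3.137, -0.0]
contact_force: [-8.2, -2.0, 23.6]
grip_width: 0.0216
gripper_force: 38.6
```

Request:
shift_gripper --steps '{"x":[0, 0, 0, 0, 0, 0, 0, 0, 0, 0], "y":[0, 0, 0, 0, 0, 0, 0, 0, 0, 0], "z":[0, 0, 0, 0, 0, 0, 0, -0.04, -0.05, 0], "drx":[0, 0, 0, 0, 0, 0, 0, 0, 0, 0], "dry":[0, 0, 0, 0, 0, 0, 0, 0, 0, 0], "drz":[0, 0, 0, 0, 0, 0, 0, 0, 0, 0], "aperture":[0.03, 0.04, 0.05, 0.075, 0.075, 0.075, 0.075, 0.075, 0.075, 0.075]}' --grip_n 30

```text
time_s: 36.92
tcp_pos: [0.4787, 0.0863, 0.2945]
ee_rot: [-0.07, 3.131, 0.002]
contact_force: [0.3, -1.1, -0.1]
grip_width: 0.0749
gripper_force: 0.0
```

Request:
shift_gripper --steps '{"x":[0, 0, 0, 0, 0, 0, 0, 0], "y":[-0.06, -0.06, -0.06, -0.06, -0.06, -0.06, 0, 0], "z":[0, 0, 0, 0, 0, 0, 0, 0], "drx":[0, 0, 0, 0, 0, 0, 0, 0], "dry":[0, 0, 0, 0, 0, 0, 0, 0], "drz":[0, 0, 0, 0, 0, 0, -0.04, 0], "aperture":[0, 0, 0, 0, 0, 0, 0, 0]}'

```text
time_s: 37.92
tcp_pos: [0.4912, -0.2742, 0.2877]
ee_rot: [0.13, -3.137, -0.002]
contact_force: [-0.1, 0.4, 0.7]
grip_width: -0.0001
gripper_force: 0.0
```

```bash
python3 - <<'E'
from h import *
s=snap('scene','s12')['frame'];t=snap('top','t12')['frame'];w=snap('wrist','w12')['frame']
c=lambda i,x,y,w,h,k: cv2.resize(i[y:y+h,x:x+w],None,fx=k,fy=k,interpolation=cv2.INTER_CUBIC)
cv2.imwrite('pics/c12.png',np.vstack([np.hstack([c(s,250,140,160,140,2.5),c(t,240,130,160,140,2.5)]),cv2.resize(w,None,fx=.39,fy=.39).copy() if 0 else np.hstack([c(s,180,200,160,97,2.5)[:240],c(t,360,140,160,97,2.5)[:240]])]))
to([.485,-.365,.09],np.pi/2)
E
```

```text
tcp [ 0.4917 -0.2729  0.2887] shift [ 0.0144 -0.0913  0.1986]
rz 0.0852 q6 -2.207
```

View pics/c12.png

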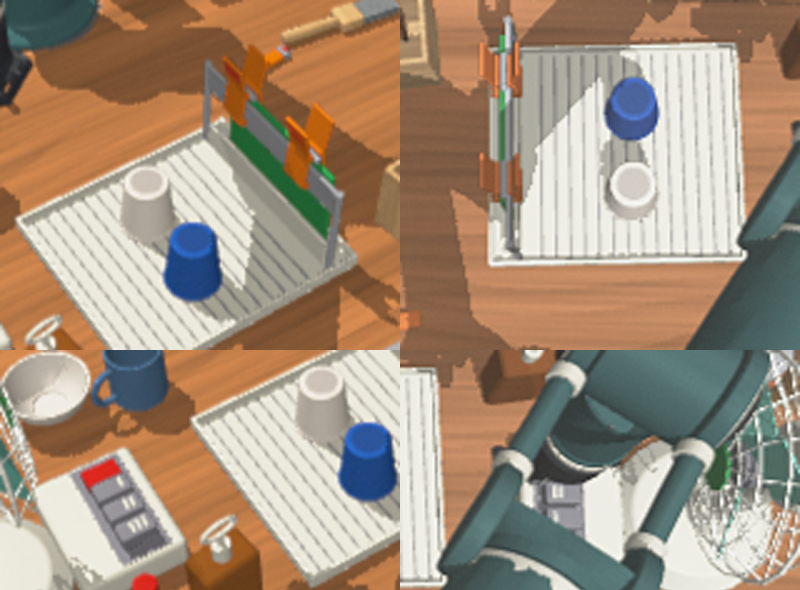

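Both tumblers are in the rack, both pegs grip the board and rail, and red is still down. Now for the one-bar key.

Request:
shift_gripper --steps '{"x":[0, 0], "y":[0, 0], "z":[0, 0], "drx":[0, 0], "dry":[0, 0], "drz":[0.085, 0], "aperture":[0, 0]}'

```text
time_s: 38.33
tcp_pos: [0.492, -0.2728, 0.2892]
ee_rot: [-0.003, 3.141, -0.0]
contact_force: [-1.1, 0.7, 0.6]
grip_width: -0.0002
gripper_force: 0.0
```

```bash
python3 - <<'E'
from h import *
to([.485,-.365,.09],np.pi/2)
E
```

```text
tcp [ 0.492  -0.2728  0.2892] shift [ 0.0072 -0.0922  0.1992]
rz 0.002 q6 -2.123
```

Request:
shift_gripper --steps '{"x":[0.0035, 0.0035, 0, 0, 0, 0, 0, 0], "y":[-0.046, -0.046, 0, 0, 0, 0, 0, 0], "z":[0, 0, 0.05, 0.05, 0.05, 0.03, 0.01, 0], "drx":[0, 0, 0, 0, 0, 0, 0, 0], "dry":[0, 0, 0, 0, 0, 0, 0, 0], "drz":[0, 0, 0, 0, 0, 0, 0, 0], "aperture":[0, 0, 0, 0, 0, 0, 0, 0]}'

```text
time_s: 39.33
tcp_pos: [0.4851, -0.3654, 0.0993]
ee_rot: [0.002, -3.141, -0.0]
contact_force: [-0.3, -0.7, -0.1]
grip_width: 0.0003
gripper_force: 0.0
```

```bash
python3 - <<'E'
from h import *
to([.485,-.365,.062],np.pi/2)
E
```

```text
tcp [ 0.4851 -0.3654  0.0993] shift [0.0001 0.0004 0.0373]
rz 0.0011 q6 -2.258
```

Request:
shift_gripper --steps '{"x":[0, 0, 0, 0, 0], "y":[0, 0, 0, 0, 0], "z":[0.02, 0.01, 0.005, 0.003, 0], "drx":[0, 0, 0, 0, 0], "dry":[0, 0, 0, 0, 0], "drz":[0, 0, 0, 0, 0], "aperture":[0, 0, 0, 0, 0]}'

```text
time_s: 39.95
tcp_pos: [0.4847, -0.3656, 0.0609]
ee_rot: [-0.0, -3.141, -0.0]
contact_force: [0.5, 0.6, -0.3]
grip_width: 0.0
gripper_force: 0.0
```

Request:
shift_gripper --steps '{"x":[0, 0], "y":[0, 0], "z":[0.002, 0], "drx":[0, 0], "dry":[0, 0], "drz":[0, 0], "aperture":[0, 0]}'

```text
time_s: 40.2
tcp_pos: [0.4851, -0.366, 0.0596]
ee_rot: [0.0, 3.141, -0.001]
contact_force: [-1.1, 0.9, 1.9]
grip_width: 0.0002
gripper_force: 1.1
```

Request:
shift_gripper --steps '{"x":[0, 0], "y":[0, 0], "z":[0.002, 0], "drx":[0, 0], "dry":[0, 0], "drz":[0, 0], "aperture":[0, 0]}'

```text
time_s: 40.45
tcp_pos: [0.4851, -0.3659, 0.0574]
ee_rot: [0.0, 3.141, -0.001]
contact_force: [-0.7, -0.6, 3.1]
grip_width: 0.0001
gripper_force: 1.3
```

Request:
shift_gripper --steps '{"x":[0, 0], "y":[0, 0], "z":[0.0015, 0], "drx":[0, 0], "dry":[0, 0], "drz":[0, 0], "aperture":[0, 0]}'

```text
time_s: 40.7
tcp_pos: [0.4852, -0.366, 0.057]
ee_rot: [0.0, 3.141, -0.001]
contact_force: [-1.6, 2.0, 9.2]
grip_width: 0.0003
gripper_force: 4.3
```

Request:
shift_gripper --steps '{"x":[0, 0], "y":[0, 0], "z":[0.001, 0], "drx":[0, 0], "dry":[0, 0], "drz":[0, 0], "aperture":[0, 0]}'

```text
time_s: 40.95
tcp_pos: [0.4852, -0.366, 0.0569]
ee_rot: [0.0, 3.141, -0.001]
contact_force: [-4.8, 3.2, 13.8]
grip_width: -0.0002
gripper_force: 6.8
```

Request:
shift_gripper --steps '{"x":[0, 0, 0, 0, 0, 0, 0, 0, 0, 0], "y":[0, 0, 0, 0, 0.06, 0.06, 0.06, 0.06, 0, 0], "z":[-0.03, -0.06, -0.06, -0.06, 0, 0, 0, 0, 0, 0], "drx":[0, 0, 0, 0, 0, 0, 0, 0, 0, 0], "dry":[0, 0, 0, 0, 0, 0, 0, 0, 0, 0], "drz":[0, 0, 0, 0, 0, 0, 0, 0, 0, 0], "aperture":[0, 0, 0, 0, 0, 0, 0, 0, 0, 0]}'

```text
time_s: 42.2
tcp_pos: [0.4848, -0.1257, 0.2644]
ee_rot: [0.002, -3.141, 0.001]
contact_force: [-0.4, -0.8, 0.2]
grip_width: -0.0001
gripper_force: 0.0
```

```bash
python3 - <<'E'
from h import *
snap('top','t13');snap('scene','s13')
def cmp(f,g,x0,y0,w,h):
    a=cv2.imread(f'pics/{f}.png')[y0:y0+h,x0:x0+w].astype(int);b=cv2.imread(f'pics/{g}.png')[y0:y0+h,x0:x0+w].astype(int)
    return np.abs(a-b).mean().round(2)
print('keys vs t1',moved('t13',423,199,'t1',r=22),'red vs off(t1)/up(t0)',moved('t13',426,218,'t1',r=7,m=4),moved('t13',426,218,'t0',r=7,m=4),'low',moved('t13',425,207,'t1',r=6,m=4))
for n,g in(('s0','up'),('s1','dn')): print('scene red',n,cmp(n,'s13',208,238,24,16),'low',cmp(n,'s13',215,250,20,12),'hi',cmp(n,'s13',225,265,24,16))
print('rack region s12 vs s13',cmp('s12','s13',330,150,60,80))
E
```

```text
keys vs t1 (0, 0, 0.984) red vs off(t1)/up(t0) (1, 0, 0.954) (0, 0, 0.983) low (-1, 1, 0.926)
scene red s0 7.64 low 19.47 hi 17.37
scene red s1 15.98 low 20.73 hi 1.06
rack region s12 vs s13 6.96
```

```bash
python3 - <<'E'
from h import *
for n,u,v in(('white',308,217),('blue',327,242),('peg1',373,200),('peg2',347,173),('redkey',220,247)): print(n,moved('s13',u,v,'s12',r=9,m=8))
print({k:np.round(v,2) for k,v in readout.state().items() if k in('time_s','contact_force')})
E
```

```text
white (0, 0, 1.0)
blue (0, 0, 0.661)
peg1 (0, 0, 0.981)
peg2 (0, 0, 0.997)
redkey (0, 0, 0.757)
{'time_s': np.float64(42.3), 'contact_force': array([ 0.87, -0.62, -0.37])}
```

```bash
python3 - <<'E'
from h import *
b=[]
for f in('s12','s13'):
    im=cv2.imread(f'pics/{f}.png')[215:275,305:355].astype(int); ys,xs=np.where(im[...,0]>im[...,2]+40); b.append((xs.min(),xs.max(),ys.min(),ys.max()))
print(b)
if np.abs(np.subtract(*b)).max()<=2: print(close_job())
E
```

```text
[(np.int64(10), np.int64(33), np.int64(14), np.int64(44)), (np.int64(10), np.int64(33), np.int64(14), np.int64(44))]
the job is handed in; nothing more can be done
None
```

The job is handed in after about 42 s on the robot's clock: the fan was switched off first and is now on low, both tumblers found (white and blue) stand in the rack, and both pegs clip the board to the rail; the judge's verdict was not shown.

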